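# Square the punching block into the corner stop

## Task

Without picking it up or tipping it, push the rectangular wooden punching block across the stone slab into the inner corner of the steel L-shaped stop, so that one long side lies flat against the stop's long arm and one end lies flat against its short arm. Leave the maul, the thread spool and the round steel anvil where they stand, and finish with the hand clear.

Things in the scene. Friction and masses are not known exactly. Their poses are not given: they have to be found in the camera images.
- block: Loose wooden punching block, 96 mm (its x) by 130 mm (its y) by 36 mm high, small dark punch marks on top; 0.25 to 0.5 kg, slides at 1 to 4 N, up to some 15 N in jolts. Origin at the centre of its underside, z up. It starts with its x axis within 30 degrees of the stop's x, its centre 5 to 10 cm short of the seated place along each stop axis. Either way round will do.
- stop: Steel L of flat bar fixed to the slab; bars 25 mm wide, 20 mm high. Origin at the inner corner on the slab's top; z up. Long arm: 240 mm along -y from the corner, inner face the plane x = 0 (bar at x 0 to 25 mm). Short arm: 120 mm along -x, inner face the plane y = 0 (bar at y 0 to 25 mm). The block belongs at x < 0, y < 0; seated, its centre is at x = -48, y = -65 mm.
- slab: Pale stone slab fixed on the bench, 420 mm (its x) by 540 mm (its y) by 30 mm thick; its smooth top is the surface worked on, 30 mm above the bench. Origin at the centre of its underside.
- maul: Bystander: maul standing on its white plastic head (60 mm across, 85 mm high) with an aluminium handle upward, 195 mm high in all, on the slab beyond the short arm. Origin at the centre of its underside.
- spool: Bystander: wooden thread spool standing on the slab beyond the long arm, 42 mm across, 44 mm high. Origin at the centre of its underside.
- anvil: Bystander: round dark steel setting anvil, 56 mm across, 18 mm high, on the slab beyond the long arm. Origin at the centre of its underside.
There are look-alikes about, which are no part of the job. There is more than one size of the block; the one meant has the size given above.

How it is judged:
By the outcome, as a careful person would: the job done as asked, in the order asked, and still so for the second after the job is handed in, with the robot touching nothing.
It also fails if it takes over 45 s, if anything falls off the work surface, if the arm or the gripper's body presses on something with over 40 N, if the wrist force passes 120 N, or if a joint passes its speed limit or range.

## Robot

A 6-joint arm with a two-finger parallel gripper is mounted at the origin on the work surface. World frame = base frame: x ahead of the robot, y to its left, z up, the work surface at z = 0. Lengths are in m, angles in rad, forces in N, time in s.
With the tool pointing down it reaches from about 0.35 to 0.85 m from the base axis. Payload 8.1 kg.
Tool frame: the origin (TCP) lies midway between the tips of the shut fingers; the grasp point (between the pads) lies 19 mm behind it; z points along the fingers, y is the line along which they close (so a half turn about z gives the same grasp; the last joint's range is limited). The gripper opens to 93 mm and grips with 3 to 60 N. Pads are 15 mm wide; open, the fingers measure 128 mm over their backs; the gripper's body (75 mm by 188 mm) begins 65 mm behind the grasp point.
Start: joints at [1.094, 0.13, 1.488, -0, 1.523, -0.085], TCP at [0.229, 0.555, 0.219] pointing down, gripper open.
Joint ranges: [-2.96, 2.96], [-0.89, 2.26], [0.02, 2.5], [-1.34, 4.48], [0, 2.73], [-2.66, 2.66]. Speed limits (rad/s): [2.39, 2.39, 2.79, 3.14, 3.14, 3.14].

## Interface

Orientations are given as a rotation vector (axis times angle).
In Python, from plant import read_state, read_camera, camera_model, close_job gives the robot as it stands. The module is installed in compiled form; this text tells all that it offers.
- The arm moves only by the tool carry_out, never from a script. Its argument "moves" is a list of rows, each an object of numbers: "jaw": the finger opening in m, from 0 to 0.093; "dx", "dy", "dz": the shift along the tool's x, y, z in m; "yaw": the turn about the tool's z in rad. In form: [{"jaw": .., "dx": .., "dy": .., "dz": .., "yaw": ..}, ...]. A call has 1 to 8 rows; each row shifts and turns the commanded pose from where the row before left it, along the tool's axes as they then stand; what a row does not reach is not made up. A row lasts 1/8 s, in which the tool goes at most 62.5 mm and 10.7 degrees, less where a joint would pass 70% of its speed; a pose out of reach is approached as far as the arm can. A call is refused whole if a number of a shift passes 0.0625 or a number of a turn 0.188, either way. A call with a gripper value outside its range is refused whole. The fingers move at their own pace and stop on an object; "grip_force" is the grip in N (left out, the last holds). Time passes only in rows, so rows that do not move let the fingers close. It gives the time, the measured TCP pose, the force, the opening and the grip force at its end, in the units of the state.
- read_state(): the state, without advancing time (a new reading comes with each control period).
- read_camera(name): name is "side" or "top" or "wrist"; returns the picture (384x512x3 uint8, red, green, blue); there is no depth.
- camera_model(name): a dict with "camera_matrix" (3x3 intrinsics, pixels), "view" (4x4, takes a point from world to camera coordinates). Camera axes: x right, y up, looking along -z (the intrinsics and any distortion apply to the point x, -y, -z); pixel columns grow to the right and rows downward; lengths in m; the calibration is good to about 2 mm. A picture is of the moment at which its call begins: read the wrist's pose just before it. camera_model takes no time and is no camera call; for the wrist camera it gives the pose at the moment of the call.
- close_job(): hands the job in; it is judged then, once.
The state is a dict: "t": time; "q": joint angles; "dq": joint speeds; "joint_torque": joint torques, N m; "tool_pos": TCP position; "orientation": TCP orientation; "force": force on the tool from outside, world axes, zero at the start; "wrist_torque": the same for the moment, N m; "opening": finger opening in m; "gripper_force": force on a finger pad.
Only numpy, scipy, OpenCV 4.12 (cv2) and the standard library are available. Lean on these libraries where they do the work, as an engineer would, in place of code of your own. Each camera call takes 0.05 s, during which the arm holds its last target. There are 200 camera calls.

## Working session

There is one attempt and no reset: what is moved stays moved. The work goes in short steps, Python scripts to look and compute and a tool call to move; the robot and the scene stay as the last step left them, time stands still between calls to the robot, and variables do not carry over. Pictures are saved under pics/ and viewed, at most 10 in all, crops included, and the job is handed in when it is done.

Besides the shell and the picture viewer there is one more tool, called after "Emit:" by a JSON object that holds its "method" and its "body". carry_out: Moves the arm, as the interface text tells. Its arguments: {"type":"object","properties":{"moves":{"type":"array","items":{"type":"object","properties":{"jaw":{"type":"number"},"dx":{"type":"number"},"dy":{"type":"number"},"dz":{"type":"number"},"yaw":{"type":"number"}}}},"grip_force":{"type":"number"}},"required":["moves"]}

```bash
mkdir -p pics
python3 - <<'E'
from plant import *
import cv2
s=read_state();print(s)
for n in("top","side"):
    im=read_camera(n);cv2.imwrite(f"pics/{n}0.png",im[...,::-1]);m=camera_model(n);print(n,m)
E
```

```text
{'t': 0.0, 'q': array([ 1.09359481e+00,  1.31137930e-01,  1.48929144e+00, -2.33514172e-05,
        1.52297776e+00, -8.53772534e-02]), 'dq': array([4.34506491e-04, 6.56464939e-04, 8.09489851e-05, 2.06939210e-03,
       1.04301458e-03, 1.94070530e-03]), 'joint_torque': array([ 1.20232322e-03, -5.59852123e+01, -4.91753054e+01,  7.71704572e-02,
        3.57221067e-02, -1.59681927e-04]), 'tool_pos': array([0.22883798, 0.55403211, 0.21759464]), 'orientation': array([-6.11450839e-01, -3.08102271e+00,  2.74790886e-03]), 'force': array([-0.19739583,  0.68215725,  0.72988376]), 'wrist_torque': array([ 0.01079845, -0.02809779, -0.01500237]), 'gripper_force': 0.0, 'opening': 0.09294160956030359}
top {'camera_matrix': array([[496.30706391,   0.        , 253.93363065],
       [  0.        , 496.30706391, 191.04869177],
       [  0.        ,   0.        ,   1.        ]]), 'view': array([[ 2.46394077e-02, -9.99688018e-01,  4.09465748e-03,
        -5.57299212e-02],
       [ 9.81310779e-01,  2.49679785e-02,  1.90802923e-01,
        -5.67187859e-01],
       [-1.90845631e-01, -6.83139488e-04,  9.81619824e-01,
        -1.06044598e+00],
       [ 0.00000000e+00,  0.00000000e+00,  0.00000000e+00,
         1.00000000e+00]])}
side {'camera_matrix': array([[371.03815318,   0.        , 257.72214143],
       [  0.        , 371.03815318, 189.22675943],
       [  0.        ,   0.        ,   1.        ]]), 'view': array([[ 0.97925982, -0.20199742,  0.0157239 , -0.53019213],
       [ 0.11979238,  0.63983108,  0.75912184, -0.09330102],
       [-0.1634013 , -0.74149392,  0.65075862, -0.92801086],
       [ 0.        ,  0.        ,  0.        ,  1.        ]])}
```

View pics/top0.png

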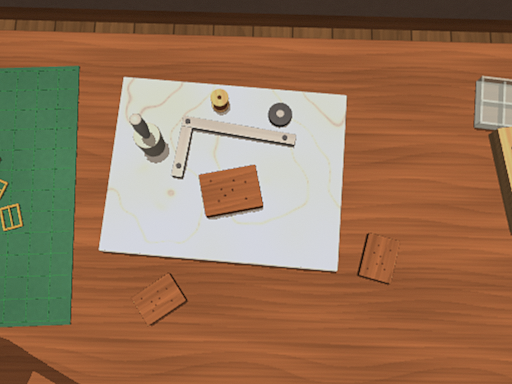

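View pics/side0.png

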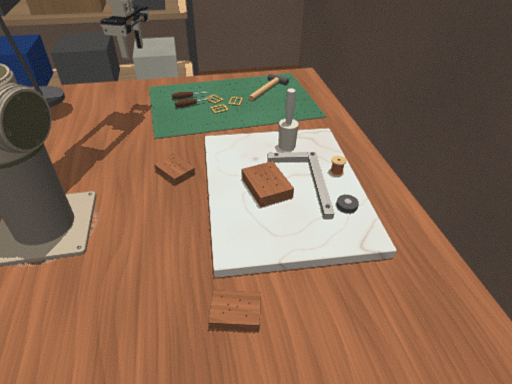

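Run:
```python
import cv2
im=cv2.imread("pics/top0.png")[105:225,160:310]
cv2.imwrite("pics/c0.png",cv2.resize(im,None,fx=5,fy=5,interpolation=cv2.INTER_CUBIC)[:600,:750])
```

```text
(no output)
```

View pics/c0.png

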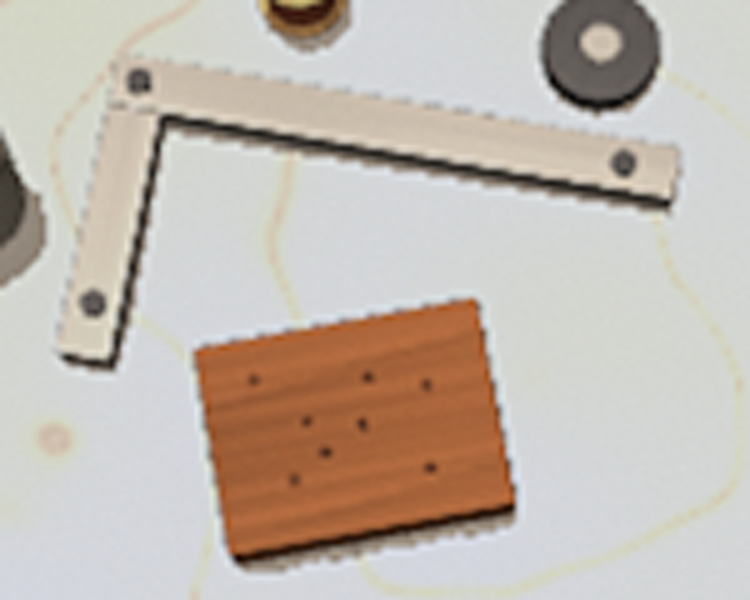

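The crop shows the block top's corners at about (194,350), (474,299), (515,505) and (236,556). The stop's inner corner is at (163,115), and its arms end at (670,200) and (113,360).

```bash
cat > h.py <<'E'
import numpy as np
from plant import *
def ray(px,z,m):
    K,V=m["camera_matrix"],m["view"]
    px=np.atleast_2d(px).astype(float)
    d=np.c_[(px-K[:2,2])/K[0,0],np.ones(len(px))]*[1,-1,-1]
    R=V[:3,:3]; c=-R.T@V[:3,3]; w=d@R
    return c+w*((z-c[2])/w[:,2])[:,None]
def crop(p): return (np.array(p,float)+.5)/5-.5+[160,105]
def fitstop(P):  # corner, long end, short end
    e1=P[0]-P[1]; th1=np.arctan2(e1[1],e1[0]) # +y
    e2=P[0]-P[2]; th2=np.arctan2(e2[1],e2[0])+np.pi/2
    return np.degrees([th1-np.pi/2,th2-np.pi/2])
E
python3 - <<'E'
from h import *
m=camera_model("top")
S=ray(crop([(163,115),(670,200),(113,360)]),.05,m)[:,:2]
B=ray(crop([(194,350),(474,299),(515,505),(236,556)]),.066,m)[:,:2]
print(S,fitstop(S),np.linalg.norm(S[0]-S[1:],axis=1)); print(B,np.linalg.norm(B-np.roll(B,-1,0),axis=1))
a=np.radians((fitstop(S)*[2/3,1/3]).sum());R=np.array([[np.cos(a),-np.sin(a)],[np.sin(a),np.cos(a)]])
print("stop yaw",np.degrees(a)); print("block in stop",(B-S[0])@R,((B-S[0])@R).mean(0))
d=(B[0]+B[3]-B[1]-B[2]);print("block yaw",np.degrees(np.arctan2(d[1],d[0]))-90)
s=read_state();from scipy.spatial.transform import Rotation as Q
print(Q.from_rotvec(s["orientation"]).as_matrix())
E
```

```text
[[ 0.71514557  0.10491332]
 [ 0.68040657 -0.13000342]
 [ 0.5985605   0.12196108]] [-8.41181812 -8.31917063] [0.23747141 0.11782489]
[[ 0.6005295   0.08360142]
 [ 0.62722938 -0.04106598]
 [ 0.5339306  -0.06148762]
 [ 0.50807897  0.06084706]] [0.12749449 0.09550762 0.12503632 0.09520956]
stop yaw -8.380935622654004
block in stop [[-0.11028578 -0.03779004]
 [-0.06570027 -0.1572345 ]
 [-0.15502618 -0.1910367 ]
 [-0.19843248 -0.07377642]] [-0.13236118 -0.11495942]
block yaw 12.01100652591829
[[-9.24213650e-01  3.81875010e-01 -7.78624169e-04]
 [ 3.81875767e-01  9.24212537e-01 -1.44373218e-03]
 [ 1.68288978e-04 -1.63165469e-03 -9.99998655e-01]]
```

```bash
cat >> h.py <<'E'
from scipy.spatial.transform import Rotation as Q
A=np.radians(-8.4); C0=np.array([.7155,.105])
RS=np.array([[np.cos(A),-np.sin(A)],[np.sin(A),np.cos(A)]])
def where():
    s=read_state(); R=Q.from_rotvec(s["orientation"]).as_matrix()
    p=(s["tool_pos"][:2]-C0)@RS
    return s,R,p
def togo(xs,ys,z,yrel):
    "yrel: wanted angle of tool y from stop y, deg"
    s,R,p=where()
    d=np.r_[C0+RS@[xs,ys],z]-s["tool_pos"]
    ty=np.degrees(np.arctan2(R[1,1],R[0,1])); turn=-(yrel+90+np.degrees(A)-ty)
    turn=(turn+180)%360-180
    a=np.radians(turn)
    l=R.T@d
    after=Q.from_euler("z",-a).apply(l)
    print("t",s["t"],"stop pos",p.round(4),"z",s["tool_pos"][2].round(4),"F",s["force"].round(1),"open",s["opening"].round(3),"q6",s["q"][5].round(2))
    print("turn",a.round(4),"shift before turn",l.round(4),"after turn",after.round(4))
E
python3 - <<'E'
from h import *
togo(-.222,-.12,.15,0)
m=camera_model("top");print((ray([(155,152)],.03,m)[:,:2]-C0)@RS)
E
```

```text
Traceback (most recent call last):
  File "h.py", line 30, in togo
    print("t",s["t"],"stop pos",p.round(4),"z",s["tool_pos"][2].round(4),"F",s["force"].round(1),"open",s["opening"].round(3),"q6",s["q"][5].round(2))
                                                                                                        ^^^^^^^^^^^^^^^^^^
AttributeError: 'float' object has no attribute 'round'
```

```bash
sed -i 's/s\["opening"\].round(3)/round(s["opening"],3)/' h.py
python3 - <<'E'
from h import *
togo(-.222,-.12,.15,0)
m=camera_model("top");print((ray([(155,152)],.03,m)[:,:2]-C0)@RS)
E
```

```text
t 0.1 stop pos [-0.547   0.3732] z 0.2177 F [ 0.2 -0.3  0.5] open 0.093 q6 -0.09
turn -0.2452 shift before turn [-0.435  -0.3994  0.0683] after turn [-0.3251 -0.4931  0.0683]
[[-0.06746233  0.07734611]]
```

Emit:
{"method": "carry_out", "body": {"moves": [{"yaw": -0.123,"jaw": 0.06},{"yaw": -0.122},{"dx": -0.03,"dy": -0.045},{"dx": -0.03,"dy": -0.045},{"dx": -0.03,"dy": -0.045},{"dx": -0.03,"dy": -0.045},{"dx": -0.03,"dy": -0.045},{"dx": -0.03,"dy": -0.045}]}}

```text
invalid input at $.moves[0]: expected keys jaw, dx, dy, dz, yaw
```

Emit:
{"method": "carry_out", "body": {"moves": [{"dx": -0.03,"dy": -0.045},{"dx": -0.03,"dy": -0.045},{"dx": -0.03,"dy": -0.045},{"dx": -0.03,"dy": -0.045},{"dx": -0.025,"dy": -0.043},{"dz": 0.03},{"dz": 0.03},{}]}}

```text
invalid input at $.moves[0]: expected keys jaw, dx, dy, dz, yaw
```

Run:
```python
from h import *
togo(-.222,-.12,.042,0)
```

```text
t 0.1 stop pos [-0.547   0.3732] z 0.2177 F [ 0.2 -0.3  0.5] open 0.093 q6 -0.09
turn -0.2452 shift before turn [-0.4351 -0.3992  0.1763] after turn [-0.3251 -0.4929  0.1763]
```

All keys are needed in every row.

Emit:
{"method": "carry_out", "body": {"moves": [{"jaw": 0.06,"dx": 0,"dy": 0,"dz": 0,"yaw": -0.123},{"jaw": 0.06,"dx": 0,"dy": 0,"dz": 0,"yaw": -0.122},{"jaw": 0.06,"dx": -0.03,"dy": -0.045,"dz": 0,"yaw": 0},{"jaw": 0.06,"dx": -0.03,"dy": -0.045,"dz": 0,"yaw": 0},{"jaw": 0.06,"dx": -0.03,"dy": -0.045,"dz": 0,"yaw": 0},{"jaw": 0.06,"dx": -0.03,"dy": -0.045,"dz": 0,"yaw": 0},{"jaw": 0.06,"dx": -0.03,"dy": -0.045,"dz": 0,"yaw": 0},{"jaw": 0.06,"dx": -0.03,"dy": -0.045,"dz": 0,"yaw": 0}]}}

```text
t: 1.1
tool_pos: [0.3679, 0.2594, 0.2183]
orientation: [-0.23, -3.133, 0.0]
force: [0.2, -0.2, 0.3]
opening: 0.06
gripper_force: 0.0
```

Emit:
{"method": "carry_out", "body": {"moves": [{"jaw": 0.06,"dx": -0.03,"dy": -0.045,"dz": 0,"yaw": 0},{"jaw": 0.06,"dx": -0.03,"dy": -0.045,"dz": 0,"yaw": 0},{"jaw": 0.06,"dx": -0.03,"dy": -0.045,"dz": 0,"yaw": 0},{"jaw": 0.06,"dx": -0.03,"dy": -0.045,"dz": 0,"yaw": 0},{"jaw": 0.06,"dx": -0.025,"dy": -0.043,"dz": 0,"yaw": 0},{"jaw": 0.06,"dx": 0,"dy": 0,"dz": 0.03,"yaw": 0},{"jaw": 0.06,"dx": 0,"dy": 0,"dz": 0.03,"yaw": 0},{"jaw": 0.06,"dx": 0,"dy": 0,"dz": 0,"yaw": 0}]}}

```text
t: 2.1
tool_pos: [0.4762, 0.0193, 0.1558]
orientation: [-0.231, -3.127, -0.0]
force: [0.0, 0.7, 0.3]
opening: 0.0598
gripper_force: 0.0
```

Run:
```python
from h import *
togo(-.222,-.12,.042,0)
```

```text
t 2.1 stop pos [-0.2242 -0.1198] z 0.1558 F [0.  0.7 0.3] open 0.06 q6 -1.49
turn -0.0006 shift before turn [-0.0029 -0.0002  0.1138] after turn [-0.0029 -0.0002  0.1138]
```

Emit:
{"method": "carry_out", "body": {"moves": [{"jaw": 0.06,"dx": 0,"dy": 0,"dz": 0.05,"yaw": 0},{"jaw": 0.06,"dx": 0,"dy": 0,"dz": 0.044,"yaw": 0},{"jaw": 0.06,"dx": 0,"dy": 0,"dz": 0.02,"yaw": 0},{"jaw": 0.06,"dx": -0.01,"dy": 0,"dz": 0,"yaw": 0},{"jaw": 0.06,"dx": -0.01,"dy": 0,"dz": 0,"yaw": 0},{"jaw": 0.06,"dx": -0.01,"dy": 0,"dz": 0,"yaw": 0},{"jaw": 0.06,"dx": -0.01,"dy": 0,"dz": 0,"yaw": 0},{"jaw": 0.06,"dx": -0.01,"dy": 0,"dz": 0,"yaw": 0}]}}

```text
t: 3.1
tool_pos: [0.5289, 0.012, 0.0451]
orientation: [0.23, 3.133, 0.0]
force: [-3.0, 1.6, 1.4]
opening: 0.06
gripper_force: 1.5
```

Emit:
{"method": "carry_out", "body": {"moves": [{"jaw": 0.06,"dx": -0.008,"dy": 0,"dz": 0,"yaw": 0},{"jaw": 0.06,"dx": -0.008,"dy": 0,"dz": 0,"yaw": 0},{"jaw": 0.06,"dx": -0.008,"dy": 0,"dz": 0,"yaw": 0},{"jaw": 0.06,"dx": -0.008,"dy": 0,"dz": 0,"yaw": 0},{"jaw": 0.06,"dx": 0,"dy": 0,"dz": 0,"yaw": 0}]}}

```text
t: 3.72
tool_pos: [0.5606, 0.0069, 0.0447]
orientation: [0.231, 3.132, -0.0]
force: [0.3, 0.8, 0.4]
opening: 0.0599
gripper_force: 0.0
```

Run:
```python
from h import *
import cv2
togo(-.1035,-.12,.042,0)
im=read_camera("top")[105:225,160:310]
cv2.imwrite("pics/c1.png",cv2.resize(im,None,fx=5,fy=5,interpolation=cv2.INTER_CUBIC)[...,::-1])
```

```text
t 3.725 stop pos [-0.1389 -0.1196] z 0.0447 F [0.3 0.8 0.4] open 0.06 q6 -1.5
turn -0.0005 shift before turn [-0.0354 -0.0004  0.0028] after turn [-0.0354 -0.0004  0.0028]
```

View pics/c1.png

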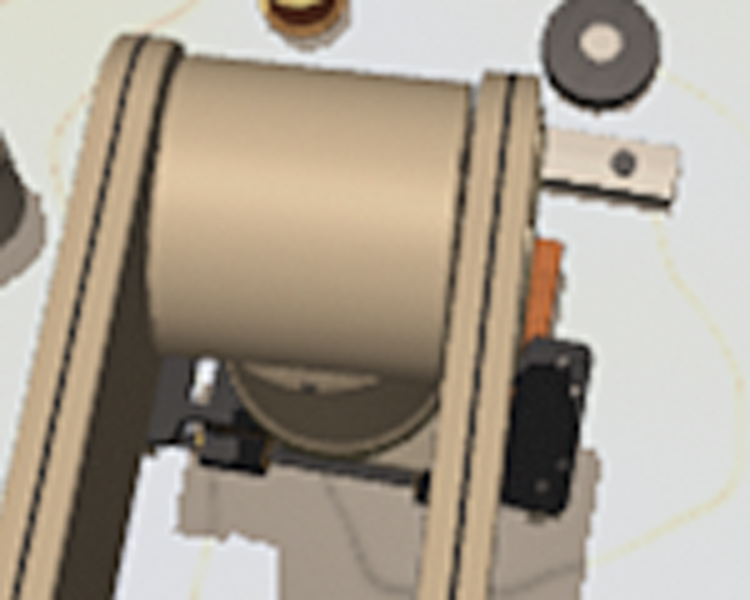

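The arm hides most of the block. Only its -y end shows, at about crop (558,240), and it looks aligned. I'll keep pushing toward the long arm and watch the force.

Emit:
{"method": "carry_out", "body": {"moves": [{"jaw": 0.06,"dx": -0.008,"dy": 0,"dz": 0,"yaw": 0},{"jaw": 0.06,"dx": -0.008,"dy": 0,"dz": 0,"yaw": 0},{"jaw": 0.06,"dx": -0.007,"dy": 0,"dz": 0,"yaw": 0},{"jaw": 0.06,"dx": -0.005,"dy": 0,"dz": 0,"yaw": 0},{"jaw": 0.06,"dx": 0,"dy": 0,"dz": 0,"yaw": 0}]}}

```text
t: 4.4
tool_pos: [0.5881, 0.0031, 0.0448]
orientation: [0.23, 3.132, -0.0]
force: [-0.2, -1.0, -0.1]
opening: 0.0598
gripper_force: 0.0
```

Emit:
{"method": "carry_out", "body": {"moves": [{"jaw": 0.06,"dx": -0.002,"dy": 0,"dz": 0,"yaw": 0},{"jaw": 0.06,"dx": -0.002,"dy": 0,"dz": 0,"yaw": 0}]}}

```text
t: 4.65
tool_pos: [0.5909, 0.0027, 0.0448]
orientation: [-0.23, -3.132, -0.0]
force: [-5.0, 1.5, 3.8]
opening: 0.0602
gripper_force: 2.5
```

Run:
```python
from h import *
import cv2
togo(-.1035,-.12,.042,0)
im=read_camera("side")[120:240,200:400]
cv2.imwrite("pics/s1.png",cv2.resize(im,None,fx=4,fy=4,interpolation=cv2.INTER_CUBIC)[...,::-1])
```

```text
t 4.65 stop pos [-0.1084 -0.1194] z 0.0448 F [-5.   1.5  3.8] open 0.06 q6 -1.51
turn -0.0001 shift before turn [-0.0049 -0.0006  0.0028] after turn [-0.0049 -0.0006  0.0028]
```

View pics/s1.png

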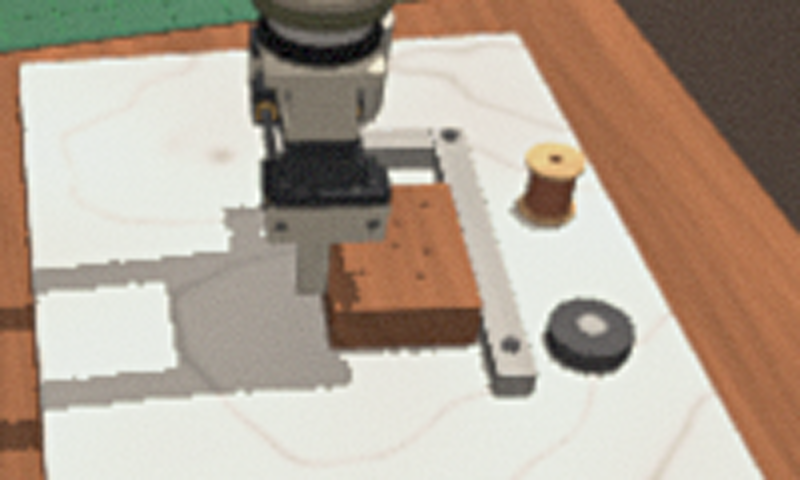

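The side view shows the block parallel to the long arm and a few mm short of it. A clear gap to the short arm remains. I'll creep on.

Emit:
{"method": "carry_out", "body": {"moves": [{"jaw": 0.06,"dx": -0.002,"dy": 0,"dz": 0,"yaw": 0},{"jaw": 0.06,"dx": -0.001,"dy": 0,"dz": 0,"yaw": 0},{"jaw": 0.06,"dx": 0,"dy": 0,"dz": 0,"yaw": 0}]}}

```text
t: 5.08
tool_pos: [0.5932, 0.0024, 0.0448]
orientation: [-0.23, -3.131, -0.0]
force: [-10.2, 2.2, 6.9]
opening: 0.0599
gripper_force: 4.7
```

Emit:
{"method": "carry_out", "body": {"moves": [{"jaw": 0.06,"dx": -0.001,"dy": 0,"dz": 0,"yaw": 0},{"jaw": 0.06,"dx": -0.001,"dy": 0,"dz": 0,"yaw": 0},{"jaw": 0.06,"dx": 0,"dy": 0,"dz": 0,"yaw": 0}]}}

```text
t: 5.45
tool_pos: [0.5932, 0.0024, 0.0447]
orientation: [-0.229, -3.127, -0.0]
force: [-20.9, 2.1, 15.8]
opening: 0.0601
gripper_force: 10.3
```

Emit:
{"method": "carry_out", "body": {"moves": [{"jaw": 0.06,"dx": -0.001,"dy": 0,"dz": 0,"yaw": 0},{"jaw": 0.06,"dx": 0,"dy": 0,"dz": 0,"yaw": 0}]}}

```text
t: 5.7
tool_pos: [0.5932, 0.0024, 0.0447]
orientation: [-0.229, -3.125, -0.0]
force: [-26.2, 3.2, 20.8]
opening: 0.0599
gripper_force: 13.1
```

The block is seated on the long arm: motion stopped and the force rose. Next I'll back off, rise, and go round to the -y end.

Emit:
{"method": "carry_out", "body": {"moves": [{"jaw": 0.06,"dx": 0.01,"dy": 0,"dz": 0,"yaw": 0},{"jaw": 0.06,"dx": 0.03,"dy": 0,"dz": 0,"yaw": 0},{"jaw": 0.06,"dx": 0.02,"dy": 0,"dz": -0.05,"yaw": 0},{"jaw": 0.06,"dx": 0,"dy": 0,"dz": -0.06,"yaw": 0},{"jaw": 0.06,"dx": 0,"dy": -0.05,"dz": 0,"yaw": 0},{"jaw": 0.06,"dx": 0,"dy": -0.05,"dz": 0,"yaw": 0},{"jaw": 0.06,"dx": 0,"dy": -0.02,"dz": 0,"yaw": 0.18},{"jaw": 0.06,"dx": 0,"dy": 0,"dz": 0,"yaw": 0.18}]}}

```text
t: 6.7
tool_pos: [0.5205, -0.1102, 0.1549]
orientation: [0.8, 3.036, -0.001]
force: [-0.4, 0.7, 0.4]
opening: 0.0602
gripper_force: 0.0
```

Emit:
{"method": "carry_out", "body": {"moves": [{"jaw": 0.05,"dx": 0,"dy": 0,"dz": 0,"yaw": 0.18},{"jaw": 0.05,"dx": 0,"dy": 0,"dz": 0,"yaw": 0.18},{"jaw": 0.05,"dx": 0,"dy": 0,"dz": 0,"yaw": 0.18},{"jaw": 0.05,"dx": 0,"dy": 0,"dz": 0,"yaw": 0.18},{"jaw": 0.05,"dx": 0,"dy": 0,"dz": 0,"yaw": 0.18},{"jaw": 0.05,"dx": 0,"dy": 0,"dz": 0,"yaw": 0.18},{"jaw": 0.05,"dx": 0,"dy": 0,"dz": 0,"yaw": 0.13},{"jaw": 0.05,"dx": 0,"dy": 0,"dz": 0,"yaw": 0}]}}

```text
t: 7.7
tool_pos: [0.5207, -0.1083, 0.1548]
orientation: [2.376, 2.054, 0.001]
force: [-0.0, 0.4, 0.1]
opening: 0.0499
gripper_force: 0.0
```

Run:
```python
from h import *
import cv2
togo(-.055,-.23,.044,-90)
im=read_camera("top")[105:225,160:310]
cv2.imwrite("pics/c2.png",cv2.resize(im,None,fx=5,fy=5,interpolation=cv2.INTER_CUBIC)[...,::-1])
```

```text
t 7.7 stop pos [-0.1616 -0.2395] z 0.1548 F [-0.   0.4  0.1] open 0.05 q6 -0.16
turn 0.0014 shift before turn [0.0094 0.1064 0.1109] after turn [0.0095 0.1064 0.1109]
```

View pics/c2.png

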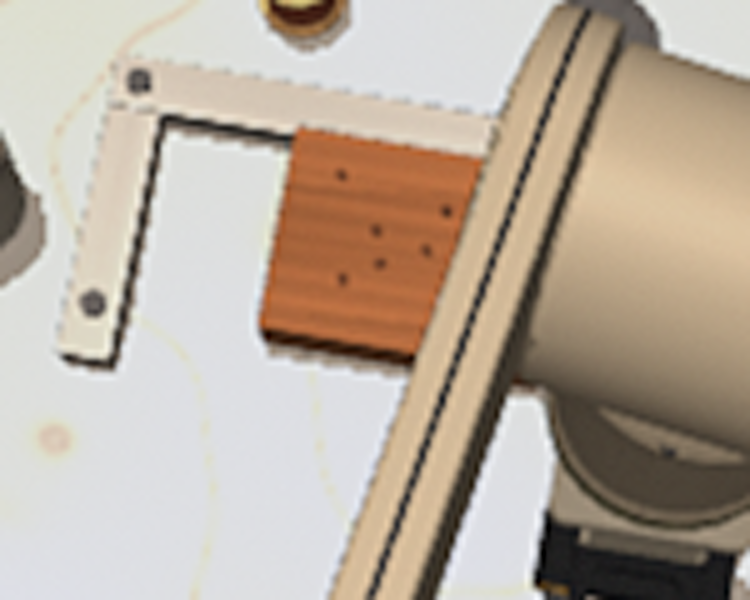

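The block's long side lies along the long arm, and its +y end (298,128)-(262,330) is about 60 mm from the short arm. I'll move in behind the -y end, go down, and push +y.

Emit:
{"method": "carry_out", "body": {"moves": [{"jaw": 0.05,"dx": 0,"dy": 0.05,"dz": 0,"yaw": 0},{"jaw": 0.05,"dx": 0,"dy": 0.05,"dz": 0,"yaw": 0},{"jaw": 0.05,"dx": 0,"dy": 0.006,"dz": 0.05,"yaw": 0},{"jaw": 0.05,"dx": 0,"dy": 0,"dz": 0.06,"yaw": 0},{"jaw": 0.05,"dx": 0.015,"dy": 0,"dz": 0,"yaw": 0},{"jaw": 0.05,"dx": 0.015,"dy": 0,"dz": 0,"yaw": 0},{"jaw": 0.05,"dx": 0.008,"dy": 0,"dz": 0,"yaw": 0},{"jaw": 0.05,"dx": 0.008,"dy": 0,"dz": 0,"yaw": 0}]}}

```text
t: 8.75
tool_pos: [0.6342, -0.0789, 0.0485]
orientation: [2.372, 2.051, 0.003]
force: [-1.6, -6.7, 5.7]
opening: 0.0501
gripper_force: 3.6
```

Run:
```python
from h import *
togo(-.055,-.14,.044,-90)
```

```text
t 8.75 stop pos [-0.0536 -0.1939] z 0.0485 F [-1.6 -6.7  5.7] open 0.05 q6 -0.06
turn 0.0015 shift before turn [ 0.0539 -0.0014  0.0043] after turn [ 0.0539 -0.0014  0.0043]
```

Emit:
{"method": "carry_out", "body": {"moves": [{"jaw": 0.05,"dx": 0.008,"dy": 0,"dz": 0.003,"yaw": 0},{"jaw": 0.05,"dx": 0.008,"dy": 0,"dz": 0,"yaw": 0},{"jaw": 0.05,"dx": 0.008,"dy": 0,"dz": 0,"yaw": 0},{"jaw": 0.05,"dx": 0.008,"dy": 0,"dz": 0,"yaw": 0},{"jaw": 0.05,"dx": 0.006,"dy": 0,"dz": 0,"yaw": 0},{"jaw": 0.05,"dx": 0.004,"dy": 0,"dz": 0,"yaw": 0},{"jaw": 0.05,"dx": 0.003,"dy": 0,"dz": 0,"yaw": 0},{"jaw": 0.05,"dx": 0,"dy": 0,"dz": 0,"yaw": 0}]}}

```text
t: 9.75
tool_pos: [0.6404, -0.034, 0.0445]
orientation: [2.374, 2.051, 0.004]
force: [0.8, -3.7, 3.0]
opening: 0.05
gripper_force: 2.0
```

Emit:
{"method": "carry_out", "body": {"moves": [{"jaw": 0.05,"dx": 0.002,"dy": 0,"dz": 0,"yaw": 0},{"jaw": 0.05,"dx": 0.002,"dy": 0,"dz": 0,"yaw": 0},{"jaw": 0.05,"dx": 0,"dy": 0,"dz": 0,"yaw": 0}]}}

```text
t: 10.12
tool_pos: [0.6401, -0.03, 0.0431]
orientation: [2.376, 2.052, 0.002]
force: [1.1, -4.7, 3.7]
opening: 0.0501
gripper_force: 2.3
```

Run:
```python
from h import *
togo(-.055,-.14,.044,-90)
```

```text
t 10.125 stop pos [-0.0549 -0.1446] z 0.0431 F [ 1.1 -4.7  3.7] open 0.05 q6 0.02
turn 0.0006 shift before turn [ 0.0046 -0.0001 -0.0009] after turn [ 0.0046 -0.0001 -0.0009]
```

Emit:
{"method": "carry_out", "body": {"moves": [{"jaw": 0.05,"dx": 0.002,"dy": 0,"dz": 0,"yaw": 0},{"jaw": 0.05,"dx": 0.002,"dy": 0,"dz": 0,"yaw": 0},{"jaw": 0.05,"dx": 0,"dy": 0,"dz": 0,"yaw": 0}]}}

```text
t: 10.5
tool_pos: [0.6401, -0.0258, 0.0423]
orientation: [2.377, 2.053, 0.001]
force: [0.2, -4.3, 3.1]
opening: 0.0499
gripper_force: 2.2
```

Emit:
{"method": "carry_out", "body": {"moves": [{"jaw": 0.05,"dx": 0.0015,"dy": 0,"dz": 0,"yaw": 0},{"jaw": 0.05,"dx": 0,"dy": 0,"dz": 0,"yaw": 0}]}}

```text
t: 10.75
tool_pos: [0.6401, -0.0244, 0.042]
orientation: [2.377, 2.053, 0.001]
force: [0.1, -5.4, 3.3]
opening: 0.05
gripper_force: 2.4
```

Emit:
{"method": "carry_out", "body": {"moves": [{"jaw": 0.05,"dx": 0.0015,"dy": 0,"dz": 0,"yaw": 0},{"jaw": 0.05,"dx": 0,"dy": 0,"dz": 0,"yaw": 0}]}}

```text
t: 11.0
tool_pos: [0.6401, -0.0235, 0.042]
orientation: [2.377, 2.053, -0.001]
force: [-0.5, -7.6, 4.7]
opening: 0.0498
gripper_force: 3.9
```

Emit:
{"method": "carry_out", "body": {"moves": [{"jaw": 0.05,"dx": 0.0015,"dy": 0,"dz": 0,"yaw": 0},{"jaw": 0.05,"dx": 0,"dy": 0,"dz": 0,"yaw": 0}]}}

```text
t: 11.25
tool_pos: [0.6401, -0.0235, 0.042]
orientation: [2.376, 2.051, -0.004]
force: [-2.3, -12.4, 5.8]
opening: 0.05
gripper_force: 6.8
```

Emit:
{"method": "carry_out", "body": {"moves": [{"jaw": 0.05,"dx": 0.0015,"dy": 0,"dz": 0,"yaw": 0},{"jaw": 0.05,"dx": 0,"dy": 0,"dz": 0,"yaw": 0}]}}

```text
t: 11.5
tool_pos: [0.6401, -0.0235, 0.042]
orientation: [2.376, 2.05, -0.006]
force: [-3.4, -19.3, 6.5]
opening: 0.0501
gripper_force: 9.7
```

The block is seated on the short arm as well. I'll retract and look.

Emit:
{"method": "carry_out", "body": {"moves": [{"jaw": 0.05,"dx": -0.01,"dy": 0,"dz": 0,"yaw": 0},{"jaw": 0.05,"dx": -0.03,"dy": 0,"dz": 0,"yaw": 0},{"jaw": 0.05,"dx": -0.02,"dy": 0,"dz": -0.05,"yaw": 0},{"jaw": 0.05,"dx": -0.03,"dy": 0,"dz": -0.05,"yaw": 0},{"jaw": 0.05,"dx": -0.05,"dy": 0,"dz": 0,"yaw": 0},{"jaw": 0.05,"dx": -0.05,"dy": -0.03,"dz": 0,"yaw": 0},{"jaw": 0.05,"dx": -0.05,"dy": -0.03,"dz": 0,"yaw": 0},{"jaw": 0.05,"dx": -0.05,"dy": -0.03,"dz": 0,"yaw": 0}]}}

```text
t: 12.5
tool_pos: [0.5079, -0.2936, 0.1409]
orientation: [-2.375, -2.054, -0.002]
force: [0.6, -1.0, 0.7]
opening: 0.05
gripper_force: 0.0
```

Run:
```python
from h import *
import cv2
im=read_camera("top")[105:225,160:310]
cv2.imwrite("pics/c3.png",cv2.resize(im,None,fx=5,fy=5,interpolation=cv2.INTER_CUBIC)[...,::-1])
im=read_camera("side")[120:240,200:400]
cv2.imwrite("pics/s3.png",cv2.resize(im,None,fx=4,fy=4,interpolation=cv2.INTER_CUBIC)[...,::-1])
```

```text
(no output)
```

View pics/c3.png

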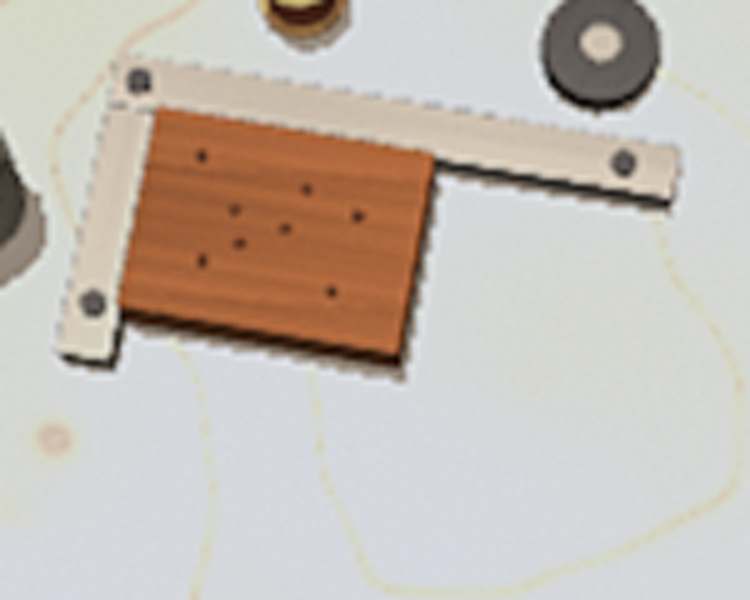

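View pics/s3.png

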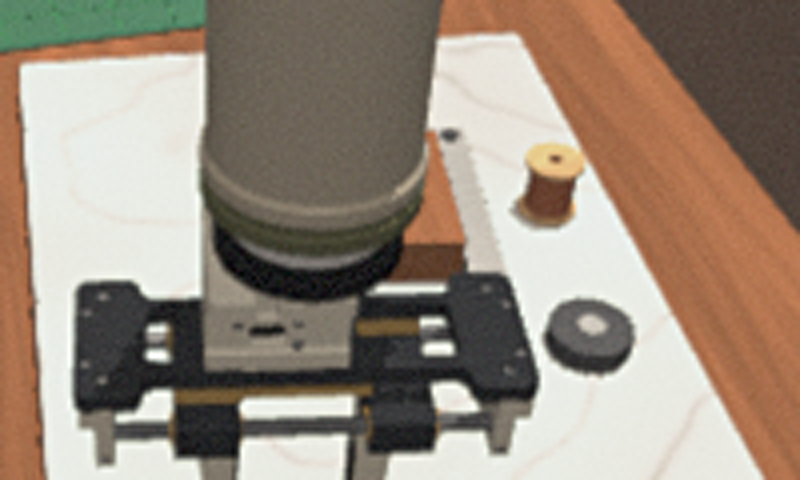

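The top view shows the block tucked into the corner with its corners at (156,108), (435,156), (400,357) and (120,308). The spool, anvil and maul look unmoved. I'll check this numerically.

Run:
```python
from h import *
m=camera_model("top")
B=ray(crop([(156,108),(435,156),(400,357),(120,308)]),.066,m)[:,:2]
P=(B-C0)@RS;print(P.round(4),P.mean(0))
for a,b in((0,1),(3,2)):
  d=P[a]-P[b];print(np.degrees(np.arctan2(-d[0],d[1])))
for a,b in((0,3),(1,2)):
  d=P[a]-P[b];print(np.degrees(np.arctan2(d[1],d[0])))
```

```text
[[-0.0025  0.0008]
 [-0.0031 -0.1285]
 [-0.098  -0.1293]
 [-0.0973 -0.0016]] [-0.05021624 -0.06466207]
-0.26878024367570896
-0.294926240975711
1.4030529093908213
0.47771684861620906
```

It is square within measurement error, but the camera can't see a small gap at the long arm. I'll re-press gently there as insurance.

Emit:
{"method": "carry_out", "body": {"moves": [{"jaw": 0.05,"dx": 0,"dy": -0.04,"dz": 0,"yaw": -0.18},{"jaw": 0.05,"dx": 0,"dy": 0,"dz": 0,"yaw": -0.18},{"jaw": 0.05,"dx": 0,"dy": 0,"dz": 0,"yaw": -0.18},{"jaw": 0.05,"dx": 0,"dy": 0,"dz": 0,"yaw": -0.18},{"jaw": 0.05,"dx": 0,"dy": 0,"dz": 0,"yaw": -0.18},{"jaw": 0.05,"dx": 0,"dy": 0,"dz": 0,"yaw": -0.18},{"jaw": 0.05,"dx": 0,"dy": 0,"dz": 0,"yaw": -0.18},{"jaw": 0.05,"dx": 0,"dy": 0,"dz": 0,"yaw": -0.18}]}}

```text
t: 13.6
tool_pos: [0.4701, -0.286, 0.1409]
orientation: [-0.422, -3.113, -0.003]
force: [-1.2, -0.4, -0.5]
opening: 0.05
gripper_force: 0.0
```

Emit:
{"method": "carry_out", "body": {"moves": [{"jaw": 0.05,"dx": 0,"dy": 0,"dz": 0,"yaw": -0.13},{"jaw": 0.05,"dx": 0,"dy": 0,"dz": 0,"yaw": 0}]}}

```text
t: 13.85
tool_pos: [0.47, -0.2864, 0.1411]
orientation: [-0.23, -3.133, -0.003]
force: [0.4, 0.3, -0.0]
opening: 0.0503
gripper_force: 0.0
```

Run:
```python
from h import *
togo(-.14,-.08,.044,0)
```

```text
t 13.85 stop pos [-0.1856 -0.423 ] z 0.1411 F [ 0.4  0.3 -0. ] open 0.05 q6 -2.07
turn -0.0 shift before turn [-0.0457  0.3429  0.0976] after turn [-0.0457  0.3429  0.0976]
```

Emit:
{"method": "carry_out", "body": {"moves": [{"jaw": 0.05,"dx": 0,"dy": 0.057,"dz": 0,"yaw": 0},{"jaw": 0.05,"dx": 0,"dy": 0.057,"dz": 0,"yaw": 0},{"jaw": 0.05,"dx": 0,"dy": 0.057,"dz": 0,"yaw": 0},{"jaw": 0.05,"dx": 0,"dy": 0.057,"dz": 0,"yaw": 0},{"jaw": 0.05,"dx": 0,"dy": 0.057,"dz": 0,"yaw": 0},{"jaw": 0.05,"dx": 0,"dy": 0.057,"dz": 0,"yaw": 0},{"jaw": 0.05,"dx": 0,"dy": 0,"dz": 0.05,"yaw": 0},{"jaw": 0.05,"dx": -0.02,"dy": 0,"dz": 0.048,"yaw": 0}]}}

```text
t: 14.85
tool_pos: [0.5394, 0.0499, 0.0428]
orientation: [0.231, 3.132, 0.001]
force: [1.0, -0.4, 0.7]
opening: 0.0501
gripper_force: 0.0
```

Emit:
{"method": "carry_out", "body": {"moves": [{"jaw": 0.05,"dx": -0.02,"dy": 0,"dz": 0,"yaw": 0},{"jaw": 0.05,"dx": -0.02,"dy": 0,"dz": 0,"yaw": 0},{"jaw": 0.05,"dx": -0.01,"dy": 0,"dz": 0,"yaw": 0},{"jaw": 0.05,"dx": 0,"dy": 0,"dz": 0,"yaw": 0}]}}

```text
t: 15.35
tool_pos: [0.5891, 0.0407, 0.0436]
orientation: [-0.232, -3.133, -0.0]
force: [-0.5, 0.3, -0.5]
opening: 0.0498
gripper_force: 0.0
```

Run:
```python
from h import *
togo(-.1061,-.08,.044,0)
```

```text
t 15.35 stop pos [-0.1157 -0.0821] z 0.0436 F [-0.5  0.3 -0.5] open 0.05 q6 -1.44
turn -0.0015 shift before turn [-0.0096  0.0021 -0.0004] after turn [-0.0096  0.0021 -0.0004]
```

Emit:
{"method": "carry_out", "body": {"moves": [{"jaw": 0.05,"dx": -0.004,"dy": 0,"dz": 0,"yaw": 0},{"jaw": 0.05,"dx": -0.003,"dy": 0,"dz": 0,"yaw": 0},{"jaw": 0.05,"dx": 0,"dy": 0,"dz": 0,"yaw": 0}]}}

```text
t: 15.72
tool_pos: [0.5959, 0.0394, 0.0438]
orientation: [0.231, 3.133, 0.0]
force: [-0.4, 0.4, 0.6]
opening: 0.0499
gripper_force: 0.0
```

Emit:
{"method": "carry_out", "body": {"moves": [{"jaw": 0.05,"dx": -0.0015,"dy": 0,"dz": 0,"yaw": 0},{"jaw": 0.05,"dx": -0.0015,"dy": 0,"dz": 0,"yaw": 0},{"jaw": 0.05,"dx": 0,"dy": 0,"dz": 0,"yaw": 0}]}}

```text
t: 16.1
tool_pos: [0.5978, 0.039, 0.0436]
orientation: [-0.23, -3.131, 0.0]
force: [-5.0, -0.3, 4.2]
opening: 0.05
gripper_force: 2.8
```

Emit:
{"method": "carry_out", "body": {"moves": [{"jaw": 0.05,"dx": -0.001,"dy": 0,"dz": 0,"yaw": 0},{"jaw": 0.05,"dx": -0.001,"dy": 0,"dz": 0,"yaw": 0},{"jaw": 0.05,"dx": 0,"dy": 0,"dz": 0,"yaw": 0}]}}

```text
t: 16.48
tool_pos: [0.5986, 0.0389, 0.0436]
orientation: [-0.23, -3.128, 0.0]
force: [-12.6, -0.2, 10.3]
opening: 0.0501
gripper_force: 6.3
```

Run:
```python
from h import *
togo(-.1061,-.08,.044,0)
```

```text
t 16.475 stop pos [-0.106  -0.0825] z 0.0436 F [-12.6  -0.2  10.3] open 0.05 q6 -1.44
turn -0.0 shift before turn [ 0.0001  0.0025 -0.0004] after turn [ 0.0001  0.0025 -0.0004]
```

The block stopped at the same place (-0.106) under a firm force, so it's seated. Retreating.

Emit:
{"method": "carry_out", "body": {"moves": [{"jaw": 0.05,"dx": 0.008,"dy": 0,"dz": 0,"yaw": 0},{"jaw": 0.05,"dx": 0.03,"dy": 0,"dz": 0,"yaw": 0},{"jaw": 0.05,"dx": 0.04,"dy": 0,"dz": 0,"yaw": 0},{"jaw": 0.05,"dx": 0.04,"dy": 0,"dz": -0.05,"yaw": 0},{"jaw": 0.05,"dx": 0.02,"dy": -0.05,"dz": -0.05,"yaw": 0},{"jaw": 0.05,"dx": 0,"dy": -0.06,"dz": 0,"yaw": 0},{"jaw": 0.05,"dx": 0,"dy": -0.06,"dz": 0,"yaw": 0},{"jaw": 0.05,"dx": 0,"dy": -0.06,"dz": 0,"yaw": 0}]}}

```text
t: 17.48
tool_pos: [0.4353, -0.1637, 0.1355]
orientation: [0.23, 3.131, -0.001]
force: [0.4, -0.5, -0.0]
opening: 0.0498
gripper_force: 0.0
```

Emit:
{"method": "carry_out", "body": {"moves": [{"jaw": 0.05,"dx": 0,"dy": -0.05,"dz": 0,"yaw": 0},{"jaw": 0.05,"dx": 0,"dy": 0,"dz": 0,"yaw": 0}]}}

```text
t: 17.73
tool_pos: [0.4275, -0.2143, 0.1351]
orientation: [0.238, 3.132, -0.002]
force: [-0.2, 1.0, 0.4]
opening: 0.0502
gripper_force: 0.0
```

Run:
```python
from h import *
import cv2
im=read_camera("top")[75:195,110:310]
cv2.imwrite("pics/c4.png",cv2.resize(im,None,fx=4,fy=4,interpolation=cv2.INTER_CUBIC)[...,::-1])
```

```text
(no output)
```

View pics/c4.png

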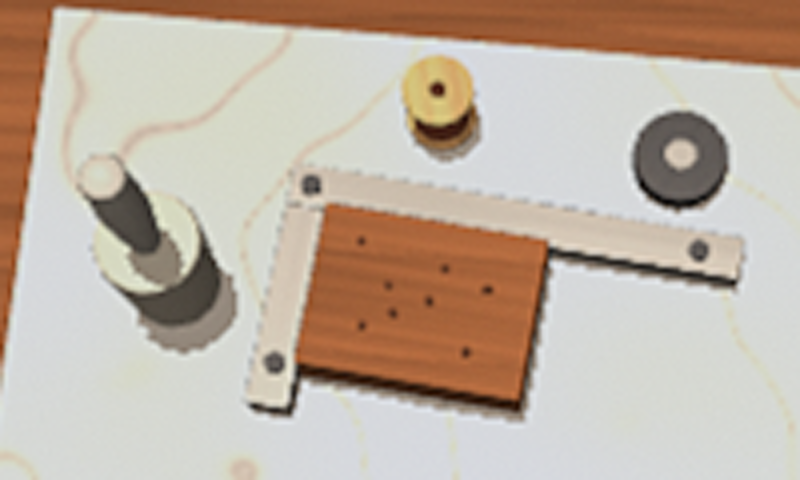

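The block is flush in the corner (inner corner near (325,203)), the maul, spool and anvil stand where they were, and the hand is clear.

```bash
python3 -c "
from plant import *
print(close_job())"
```

```text
the job is handed in; nothing more can be done
None
```

The block is pushed into the inner corner of the stop, seated against both arms as far as force and camera show; the maul, spool and anvil look unmoved, the hand is clear, and the job was handed in at about 18 s.

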